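Slide the open glue bottle home into its bay

TASK

The tall glue bottle on the craft bench has an open nozzle and must not be gripped, lifted or tipped: with your fingertips push it low on its body so that it slides upright into the free bay of the wooden fence (the one with the felt disc on the bench), until it stands fully home against the back board. Then take the hand away, and leave the jars and everything else where they are.

Things in the scene. Friction and masses are not known exactly. Their poses are not given: they have to be found in the camera images.
- bottle: tall long-necked white glue bottle, loose, upright, about 0.3 kg: round body 52 mm in diameter, straight up to 48 mm, tapering to a neck 20 mm in diameter from 78 mm up, black collar at 130 mm, thin nozzle, 182 mm high in all; origin at the centre of its underside, z up. Tips if pushed more than about 30 mm above the bench. Starts with its axis 135 to 165 mm in front of the row of home points, mostly not in line with the free bay
- fence: plywood comb fence fixed to the bench; three bays side by side, open in front, no floor. Origin on the bench at the middle bay's home point; x points into the bays (yawed up to 0.2 rad), y along the row. Bay home points: x 0, y -78, 0, 78 mm. Bays 66 mm wide; dividers 12 thick, 28 high, from x -9 to 27 mm; back board 36 high, front face at x 27: a bottle fully home has its axis at x 1 mm
- disc: thin grey felt disc lying flush on the bench, 48 mm in diameter (no obstacle, things slide over it), at the home point of the free bay; origin at its centre
- jar_a_mid (a point): centre of a squat white lidded jar, 48 mm in diameter and 58 mm high, loose, standing in one of the other bays
- jar_b_mid (a point): centre of the other squat lidded jar, 48 mm in diameter and 58 mm high, loose, standing in another bay
- hammer_mid (a point): hammer lying on the bench to the right, 260 mm long, 26 mm high; point half-way along it, on the bench; leave alone
- anvil_mid (a point): centre of a steel bench block 70 x 70 x 26 mm, on the left, leave alone
- dish_mid (a point): centre of the underside of a small white dish, 84 mm across and 26 mm high, on the left, leave alone
- spool_mid (a point): centre of a wooden spool, 44 mm across and 48 mm high, on the right, leave alone
- stone_mid (a point): centre of a stone slab 120 x 45 x 20 mm, on the left, leave alone

How it is judged (in metres and radians):
At the end, for the whole second after the job is handed in: the bottle stands upright (within 0.05 rad) and at rest on the bench in the free bay, its axis within 14 mm of the felt disc's centre and its back within 7 mm of the back board (x of bottle in the frame of fence above -0.006 m and horizontal distance between bottle and disc below 0.014 m and angle between bottle's own z axis and vertical below 0.05 rad and height (world z) of bottle below 0.004 m and linear speed of bottle below 0.01 m/s); the robot touches nothing.
It fails at once if the bottle is tipped by more than 0.2 rad (angle between bottle's own z axis and vertical above 0.2 rad).
It fails at once if the bottle is lifted off the bench (10 mm) (height (world z) of bottle above 0.01 m).
It fails at once if the bottle is taken between the fingers (grasp point within 12 mm of its axis, below its top) (horizontal distance between the grasp point and bottle below 0.012 m and height (world z) of the grasp point below 0.185 m).
It fails at once if a jar is moved by more than 15 mm (distance of any of jar_a_mid, jar_b_mid from where it was at the start of the episode above 0.015 m).
It fails at once if something else on the bench is moved by more than 20 mm (distance of any of hammer_mid, anvil_mid, dish_mid, spool_mid, stone_mid from where it was at the start of the episode above 0.02 m).
It also fails if it takes over 64 s, if anything falls off the work surface, if the arm or the gripper's body presses on something with over 40 N, if the wrist force passes 120 N, or if a joint passes its speed limit or range.

ROBOT

A 6-joint arm with a two-finger parallel gripper is mounted at the origin on the work surface. World frame = base frame: x ahead of the robot, y to its left, z up, the work surface at z = 0. Lengths are in mm, angles in rad, forces in N, time in s.
With the tool pointing down it reaches from about 300 to 875 mm from the base axis. Payload 6.4 kg.
Tool frame: the origin (TCP) lies on the front face of the gripper's body, between the roots of the fingers; the fingertips stand 64 mm ahead of it and the grasp point (between the pads) lies 45 mm ahead of it (finger_overhang is the z of the fingertips in the tool frame, in mm); z points along the fingers, x is the direction in which the jaws open and shut, and the axes are right-handed (so a half turn about z gives the same grasp; the last joint's range is limited). The gripper opens to 88 mm and grips with 3 to 60 N. Pads are 18 mm wide; open, the fingers measure 123 mm over their backs; the gripper's body (75 mm by 187 mm) begins 45 mm behind the grasp point.
Start: joints at [0.978, 0.181, 1.607, -0, 1.354, -0.206], TCP at [216.896, 532.539, 302.714] pointing down, gripper open.
Joint ranges: [-2.99, 2.99], [-0.89, 2.07], [0.3, 2.58], [-1.14, 4.28], [0, 2.63], [-3.12, 3.12]. Speed limits (rad/s): [2.57, 2.57, 3.01, 3.14, 3.14, 3.14].

INTERFACE

Orientations are given as [roll, pitch, yaw] about the fixed x, y, z axes, in that order (R = Rz(yaw) Ry(pitch) Rx(roll)).
In Python, from rig import * gives the robot as it stands.
- The arm moves only by the shell command python3 -m pendant 'ROWS'. ROWS is JSON, a list of rows, each an object with "delta_pos": the shift along the world's x, y, z in m, a list of three; "twist": the turn, a rotation vector about the world's x, y, z in rad, a list of three; "grip": the opening, from 0 (shut) to 1 (fully open). A call has 1 to 12 rows; each row is the pose to reach, as a shift and turn from the pose measured when the call began; what a row does not reach only later rows make up. A row lasts 1/10 s, in which the tool goes at most 50 mm and 8.59 degrees, less where a joint would pass 70% of its speed; a pose out of reach is approached as far as the arm can. A call with a gripper value outside its range is refused whole. The fingers move at their own pace and stop on an object; the grip force is fixed at half the most. Time passes only in rows, so rows that repeat a pose let the fingers close. It gives the time, the measured TCP pose, the force and the opening at its end, in the units of the state.
- read_state(): the state, without advancing time (a new reading comes with each control period).
- read_camera(name): name is "side" or "top" or "wrist"; returns the picture (400x640x3 uint8, red, green, blue); there is no depth.
- calibration(name): a dict with "camera_matrix" (3x3 intrinsics, pixels), "dist" ([k1, k2, p1, p2, k3] as OpenCV has them; the pictures are not rectified), "eye" and "attitude" of the camera in the world. Camera axes: x right, y down, z forward; pixel columns grow to the right and rows downward; lengths in mm; the calibration is good to about 2 mm. A picture is of the moment at which its call begins: read the wrist's pose just before it. calibration takes no time and is no camera call; for the wrist camera it gives the pose at the moment of the call.
- sign_off(): hands the job in, once; it reports no verdict.
The state is a dict: "time_s": time; "joint_positions": joint angles; "qvel": joint speeds; "effort": joint torques, N m; "eef_pos": TCP position; "eef_rot": TCP orientation; "force": force on the tool from outside, world axes, zero at the start; "moment": the same for the moment, N m; "grip_width": finger opening in mm.
Only numpy, scipy, OpenCV 4.12 (cv2) and the standard library are available. Lean on these libraries where they do the work, as an engineer would, in place of code of your own. Each camera call takes 0.05 s, during which the arm holds its last target. There are 200 camera calls.

## Working session

There is one attempt and no reset: what is moved stays moved. The work goes in short steps, Python scripts to look and compute and a shell command to move; the robot and the scene stay as the last step left them, time stands still between calls to the robot, and variables do not carry over. Pictures are saved under pics/ and viewed, about 8 in all and at most 12, crops included, and the job is handed in when it is done.

```bash
mkdir -p pics; cat > h.py <<'E'
from rig import *
import numpy as np, cv2
def snap(n,f):
    im=read_camera(n); cv2.imwrite(f'pics/{f}.png',cv2.cvtColor(im,cv2.COLOR_RGB2BGR)); return im
def Rm(a):
    a=np.array(a,float)
    if a.shape==(3,3): return a
    from scipy.spatial.transform import Rotation as R
    return R.from_euler('xyz',a).as_matrix()
def ray(c,uv,z):
    K=np.array(c['camera_matrix'],float);d=np.array(c['dist'],float)
    p=cv2.undistortPoints(np.array([[uv]],float),K,d)[0,0]
    v=Rm(c['attitude'])@np.array([p[0],p[1],1]);e=np.array(c['eye'],float)
    return (e+v*(z-e[2])/v[2]).round(1)
def proj(c,P):
    R=Rm(c['attitude']);e=np.array(c['eye'],float)
    q=(np.array(P,float).reshape(-1,3)-e)@R
    return cv2.projectPoints(q,np.zeros(3),np.zeros(3),np.array(c['camera_matrix'],float),np.array(c['dist'],float))[0][:,0].round(1)
E
python3 - <<'E'
from h import *
for n in('top','side'):
    snap(n,n+'0');print(n,calibration(n))
print(read_state())
E
```

```text
top {'camera_matrix': array([[514.55032745,   0.        , 321.05888144],
       [  0.        , 514.55032745, 199.94418666],
       [  0.        ,   0.        ,   1.        ]]), 'dist': array([-0.01644729,  0.        ,  0.        ,  0.        ,  0.        ]), 'eye': array([ 297.76334629,  -30.00071074, 1356.04598624]), 'attitude': array([-2.96907914,  0.00657628, -1.587857  ])}
side {'camera_matrix': array([[430.13807805,   0.        , 311.04577891],
       [  0.        , 430.13807805, 202.3667907 ],
       [  0.        ,   0.        ,   1.        ]]), 'dist': array([0.0047468, 0.       , 0.       , 0.       , 0.       ]), 'eye': array([ 149.10020459, -872.60125386, 1019.71243457]), 'attitude': array([-2.35674108, -0.00658051, -0.4247634 ])}
{'time_s': 0.1, 'joint_positions': array([ 9.77700847e-01,  1.81483300e-01,  1.60789021e+00, -1.80310014e-05,
        1.35379713e+00, -2.06290464e-01]), 'qvel': array([-0.0005017 , -0.00201744, -0.00416594, -0.00097488,  0.00066508,
       -0.00110712]), 'effort': array([ 7.19103882e-04, -4.34816873e+01, -3.42694616e+01,  7.03969295e-02,
        3.40026326e-02, -5.25705866e-05]), 'eef_pos': array([216.67485359, 532.20492556, 301.89944381]), 'eef_rot': array([-3.14128666e+00,  1.54814360e-03,  1.18399544e+00]), 'force': array([ 0.17236957, -0.80798092,  0.42509574]), 'moment': array([ 0.04738572,  0.00949957, -0.03927195]), 'grip_width': 87.84235349866171}
```

View pics/top0.png

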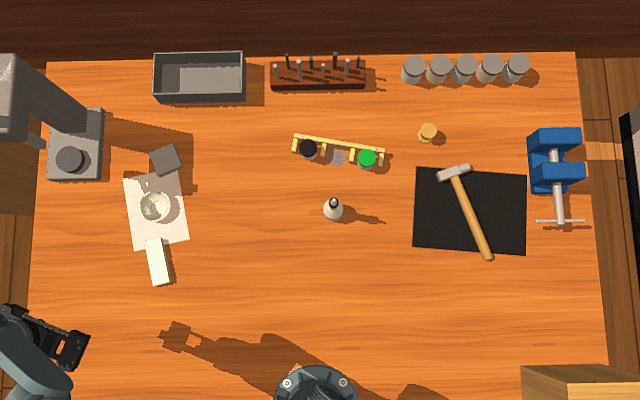

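View pics/side0.png

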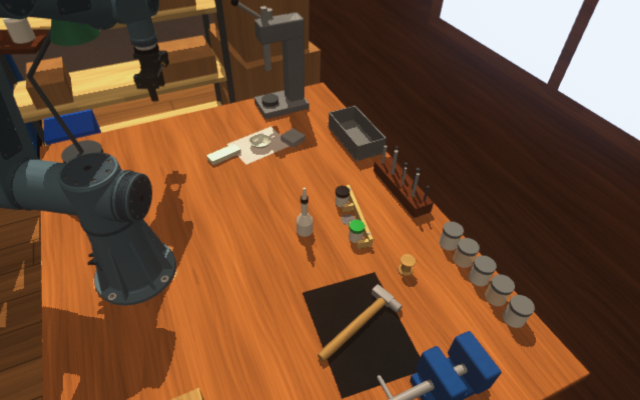

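The top view shows the free (middle) bay with its disc at about (338,157), jars at (308,148) and (367,157), and the bottle near (333,211). I'll enlarge both views.

```bash
python3 - <<'E'
import cv2,numpy as np
a=cv2.imread('pics/top0.png')[125:235,280:400];b=cv2.imread('pics/side0.png')[175:265,280:400]
cv2.imwrite('pics/c0.png',cv2.resize(a,None,fx=5,fy=5,interpolation=cv2.INTER_CUBIC))
cv2.imwrite('pics/c1.png',cv2.resize(b,None,fx=6,fy=6,interpolation=cv2.INTER_CUBIC))
E
```

```text
(no output)
```

View pics/c0.png

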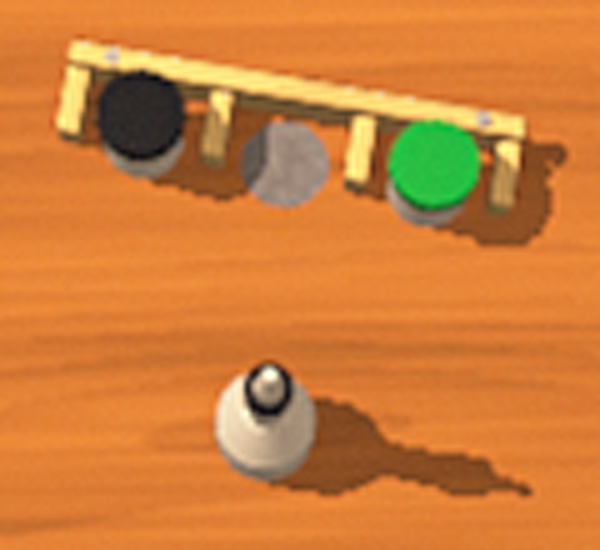

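View pics/c1.png

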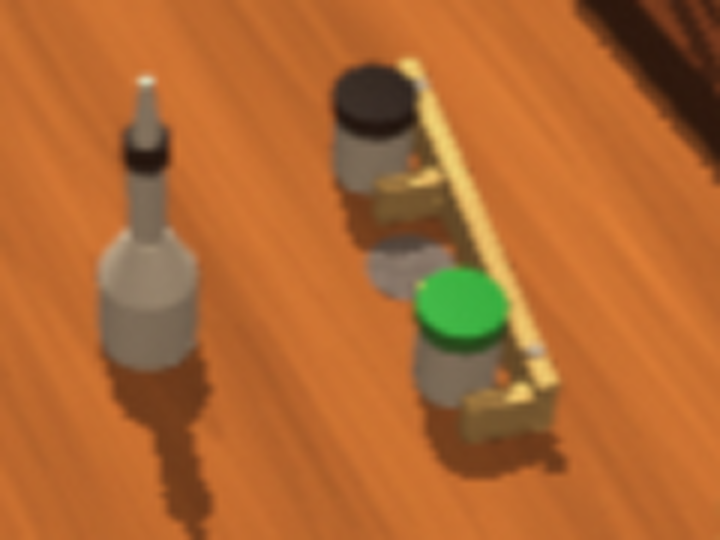

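Top crop: disc centre at (286,164), nozzle tip at (268,372), bottle bottom edge at (265,481), and the board's far top edge from (72,40) to (526,118). Side crop: nozzle tip at (146,78), bottle base bottom at (149,369), disc at (410,266).

```bash
python3 - <<'E'
from h import *
from scipy.optimize import least_squares
t=calibration('top');s=calibration('side')
T=lambda x,y:(280+(x-2)/5,125+(y-2)/5)
S=lambda x,y:(280+(x-2.5)/6,175+(y-2.5)/6)
d=ray(t,T(286,164),0);d2=ray(s,S(410,266),0);print('disc',d,d2)
a=ray(t,T(72,40),36);b=ray(t,T(526,118),36);print('board',a,b,np.linalg.norm(a-b));v=(a-b)/np.linalg.norm(a-b)
yaw=np.arctan2(-v[0],v[1]);print('yaw',yaw)
print('tip',ray(t,T(268,372),182),ray(s,S(146,79),182))
print('collar top',ray(t,T(268,388),135),'side',ray(s,S(146,150),135))
print('jars',ray(t,T(141,116),58),ray(t,T(433,165),58))
n=np.array([np.cos(yaw),np.sin(yaw)]);print('home from board(back edge->)',a,b)
# body silhouette extents
th=np.linspace(0,6.28,90)
for p in([440,-10],):
  pass
def ext(p):
  P=[[p[0]+26*np.cos(q),p[1]+26*np.sin(q),z] for q in th for z in(0,48)]
  u=proj(t,P);w=proj(s,P);return np.array([u[:,0].min(),u[:,0].max(),u[:,1].max(),w[:,0].min(),w[:,0].max(),w[:,1].max()])
m=np.array([T(215,0)[0],T(316,0)[0],T(0,481)[1],S(99,0)[0],S(199,0)[0],S(0,369)[1]])
r=least_squares(lambda p:ext(p)-m,[400,-40],diff_step=1e-3);print('bottle',r.x,r.fun.round(1))
for n,p in(('stone',(158,262)),('dish',(153,207)),('spool',(428,132)),('hammerhead',(454,172))):print(n,ray(t,p,20))
E
```

```text
disc [650.6 -69.8   0. ] [652.7 -64.4   0. ]
board [711.5  43.8  36. ] [ 664.  -196.5   36. ] 244.94966829942842
yaw -0.19515377017060223
tip [504.1 -53.9 182. ] [504.7 -50.5 182. ]
collar top [504.6 -54.7 135. ] side [504.3 -50.8 135. ]
jars [662.7   6.9  58. ] [ 633.5 -144.4   58. ]
home from board(back edge->) [711.5  43.8  36. ] [ 664.  -196.5   36. ]
bottle [506.68739457 -41.96      ] [-5.  -5.  -1.1 -0.9 -0.6 -1.9]
stone [375.2 400.1  20. ]
dish [519.9 418.7  20. ]
spool [ 711.4 -316.7   20. ]
hammerhead [ 599.7 -380.    20. ]
```

```bash
cat >> h.py <<'E'
from scipy.spatial.transform import Rotation as Ro
B=np.array([504.4,-53.5]);D=np.array([651.2,-69.5])
def goal(al=40,back=80,ztip=11,heading=None,frm=None):
    h=D-B if heading is None else np.array([np.cos(heading),np.sin(heading)]);h=h/np.linalg.norm(h);al=np.radians(al)
    f=np.r_[h,0];l=np.array([-h[1],h[0],0]);u=np.array([0,0,1.])
    z=f*np.sin(al)-u*np.cos(al);R=np.c_[l,np.cross(z,l),z]
    tip=np.r_[(B if frm is None else frm)-back*h,ztip];p=tip-64*z
    st=read_state();R0=Rm(st['eef_rot']);p0=np.array(st['eef_pos'])
    tw=Ro.from_matrix(R@R0.T).as_rotvec()
    tipn=p0+64*R0[:,2]
    print('tip now',tipn.round(1),'goal tcp',p.round(1),'delta',(p-p0).round(1),'twist',tw.round(3),'w',st['grip_width'],'t',st['time_s'],'F',np.round(st['force'],1))
E
python3 -c "
from h import *
goal()"
```

```text
tip now [216.6 532.1 237.9] goal tcp [384.  -40.4  60. ] delta [ 167.3 -572.6 -241.9] twist [-0.17  -0.68   0.267] w 87.84235349866171 t 0.1 F [ 0.2 -0.8  0.4]
```

```bash
python3 -m pendant '[{"delta_pos":[0.014,-0.048,0],"twist":[-0.015,-0.06,0.022],"grip":0.273},{"delta_pos":[0.028,-0.095,0],"twist":[-0.03,-0.12,0.045],"grip":0.273},{"delta_pos":[0.042,-0.143,0],"twist":[-0.045,-0.18,0.067],"grip":0.273},{"delta_pos":[0.056,-0.19,0],"twist":[-0.06,-0.24,0.09],"grip":0.273},{"delta_pos":[0.07,-0.238,0],"twist":[-0.075,-0.3,0.11],"grip":0.273},{"delta_pos":[0.084,-0.286,0],"twist":[-0.09,-0.36,0.135],"grip":0.273},{"delta_pos":[0.098,-0.333,0],"twist":[-0.1,-0.41,0.16],"grip":0.273},{"delta_pos":[0.112,-0.38,0],"twist":[-0.12,-0.47,0.18],"grip":0.273},{"delta_pos":[0.125,-0.429,0],"twist":[-0.13,-0.53,0.2],"grip":0.273},{"delta_pos":[0.139,-0.477,0],"twist":[-0.145,-0.58,0.225],"grip":0.273},{"delta_pos":[0.153,-0.525,0],"twist":[-0.16,-0.64,0.25],"grip":0.273},{"delta_pos":[0.167,-0.573,0],"twist":[-0.17,-0.68,0.267],"grip":0.273}]'
python3 -c "
from h import *
goal()"
```

```text
time_s: 1.3
eef_pos: [366.9, 19.2, 300.4]
eef_rot: [2.474, -0.01, 1.455]
force: [-0.4, 0.1, -0.5]
grip_width: 24.0
tip now [406.3  15.2 250.2] goal tcp [384.  -40.4  60. ] delta [  17.1  -59.6 -240.4] twist [-0.014 -0.03   0.007] w 24.02726428015269 t 1.3 F [-0.4  0.1 -0.5]
```

```bash
python3 -m pendant '[{"delta_pos":[0.01,-0.04,0],"twist":[-0.014,-0.03,0.007],"grip":0.273},{"delta_pos":[0.017,-0.06,-0.02],"twist":[-0.014,-0.03,0.007],"grip":0.273},{"delta_pos":[0.017,-0.06,-0.06],"twist":[-0.014,-0.03,0.007],"grip":0.273},{"delta_pos":[0.017,-0.06,-0.1],"twist":[-0.014,-0.03,0.007],"grip":0.273},{"delta_pos":[0.017,-0.06,-0.14],"twist":[-0.014,-0.03,0.007],"grip":0.273},{"delta_pos":[0.017,-0.06,-0.18],"twist":[-0.014,-0.03,0.007],"grip":0.273},{"delta_pos":[0.017,-0.06,-0.21],"twist":[-0.014,-0.03,0.007],"grip":0.273},{"delta_pos":[0.017,-0.06,-0.23],"twist":[-0.014,-0.03,0.007],"grip":0.273},{"delta_pos":[0.017,-0.06,-0.24],"twist":[-0.014,-0.03,0.007],"grip":0.273},{"delta_pos":[0.017,-0.06,-0.24],"twist":[-0.014,-0.03,0.007],"grip":0.273}]'
python3 - <<'E'
from h import *
goal()
a=snap('wrist','w1');b=snap('side','s1');
print(calibration('wrist'))
o=np.vstack([cv2.resize(a,(480,300)),cv2.resize(b[150:290,220:444],(480,300),interpolation=cv2.INTER_CUBIC)])
cv2.imwrite('pics/m1.png',o[:,:,::-1])
E
```

```text
time_s: 2.3
eef_pos: [387.2, -30.7, 105.2]
eef_rot: [2.489, 0.005, 1.456]
force: [0.1, -0.2, 0.8]
grip_width: 24.3
tip now [425.8 -35.4  54.3] goal tcp [384.  -40.4  60. ] delta [ -3.2  -9.7 -45.1] twist [-0.    -0.046  0.006] w 24.323072032310666 t 2.3 F [ 0.1 -0.2  0.8]
{'camera_matrix': array([[355.31257858,   0.        , 317.23908858],
       [  0.        , 355.31257858, 200.85809405],
       [  0.        ,   0.        ,   1.        ]]), 'dist': array([0.0162175, 0.       , 0.       , 0.       , 0.       ]), 'eye': array([285.46465652, -19.56775887, 130.23209753]), 'attitude': array([2.21931319, 0.00537424, 1.45514995])}
```

View pics/m1.png

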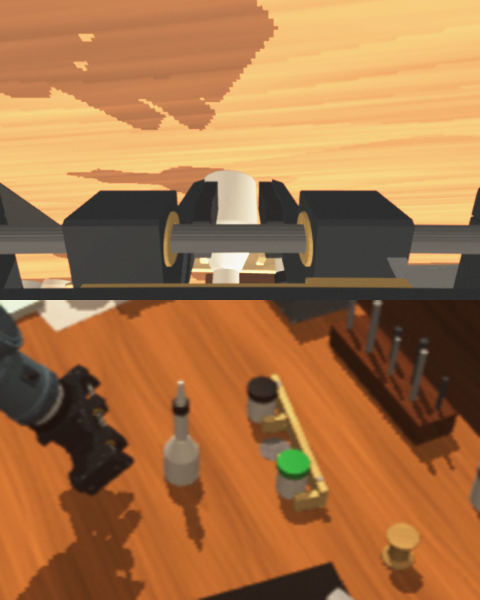

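The wrist view shows the bottle between the two fingertips, and the side view shows the hand behind the upright bottle. I'll finish the descent.

```bash
python3 -m pendant '[{"delta_pos":[-0.003,-0.01,-0.01],"twist":[0,-0.046,0.006],"grip":0.273},{"delta_pos":[-0.003,-0.01,-0.025],"twist":[0,-0.046,0.006],"grip":0.273},{"delta_pos":[-0.003,-0.01,-0.04],"twist":[0,-0.046,0.006],"grip":0.273},{"delta_pos":[-0.003,-0.01,-0.045],"twist":[0,-0.046,0.006],"grip":0.273},{"delta_pos":[-0.003,-0.01,-0.045],"twist":[0,-0.046,0.006],"grip":0.273},{"delta_pos":[-0.003,-0.01,-0.045],"twist":[0,-0.046,0.006],"grip":0.273}]'
python3 -c "
from h import *
goal()"
```

```text
time_s: 3.0
eef_pos: [387.2, -31.2, 105.0]
eef_rot: [2.488, 0.002, 1.45]
force: [-0.2, 0.1, 0.2]
grip_width: 24.1
tip now [425.8 -36.   54.2] goal tcp [384.  -40.4  60. ] delta [ -3.2  -9.1 -45. ] twist [-0.003 -0.045  0.013] w 24.067591229498234 t 3.0 F [-0.2  0.1  0.2]
```

```bash
python3 -c "
from h import *
print(read_state()['joint_positions'].round(3))
for al in(25,30,35,40):goal(al,55)"
```

```text
[-0.571 -0.147  2.577  1.195  0.287 -3.118]
tip now [425.8 -36.   54.2] goal tcp [422.8 -44.6  69. ] delta [ 35.6 -13.4 -36. ] twist [0.027 0.215 0.012] w 24.067591229498234 t 3.0 F [-0.2  0.1  0.2]
tip now [425.8 -36.   54.2] goal tcp [417.9 -44.1  66.4] delta [ 30.7 -12.8 -38.6] twist [0.017 0.129 0.012] w 24.067591229498234 t 3.0 F [-0.2  0.1  0.2]
tip now [425.8 -36.   54.2] goal tcp [413.2 -43.6  63.4] delta [ 26.  -12.3 -41.6] twist [0.007 0.042 0.013] w 24.067591229498234 t 3.0 F [-0.2  0.1  0.2]
tip now [425.8 -36.   54.2] goal tcp [408.8 -43.1  60. ] delta [ 21.6 -11.8 -45. ] twist [-0.003 -0.045  0.013] w 24.067591229498234 t 3.0 F [-0.2  0.1  0.2]
```

```bash
python3 -c "
from h import *
goal(0,60);goal(15,60);goal(20,60)"
```

```text
tip now [425.8 -36.   54.2] goal tcp [444.8 -47.   75. ] delta [ 57.5 -15.8 -30. ] twist [0.077 0.649 0.012] w 24.067591229498234 t 3.0 F [-0.2  0.1  0.2]
tip now [425.8 -36.   54.2] goal tcp [428.3 -45.2  72.8] delta [ 41.1 -14.  -32.2] twist [0.047 0.389 0.012] w 24.067591229498234 t 3.0 F [-0.2  0.1  0.2]
tip now [425.8 -36.   54.2] goal tcp [423.  -44.6  71.1] delta [ 35.8 -13.4 -33.9] twist [0.037 0.302 0.012] w 24.067591229498234 t 3.0 F [-0.2  0.1  0.2]
```

```bash
python3 -m pendant '[{"delta_pos":[0,0,0.04],"twist":[0.01,0.06,0],"grip":0.2},{"delta_pos":[0,-0.003,0.08],"twist":[0.02,0.15,0],"grip":0.2},{"delta_pos":[0.02,-0.006,0.1],"twist":[0.03,0.25,0.01],"grip":0.2},{"delta_pos":[0.041,-0.014,0.1],"twist":[0.047,0.389,0.012],"grip":0.2},{"delta_pos":[0.041,-0.014,0.1],"twist":[0.047,0.389,0.012],"grip":0.2},{"delta_pos":[0.041,-0.014,0.1],"twist":[0.047,0.389,0.012],"grip":0.2},{"delta_pos":[0.041,-0.014,0.1],"twist":[0.047,0.389,0.012],"grip":0.2},{"delta_pos":[0.041,-0.014,0.1],"twist":[0.047,0.389,0.012],"grip":0.2},{"delta_pos":[0.041,-0.014,0.1],"twist":[0.047,0.389,0.012],"grip":0.2},{"delta_pos":[0.041,-0.014,0.1],"twist":[0.047,0.389,0.012],"grip":0.2}]'
python3 -c "
from h import *
print(read_state()['joint_positions'].round(3))
goal(15,60);goal(20,60)"
```

```text
time_s: 4.0
eef_pos: [427.1, -44.8, 203.9]
eef_rot: [2.881, -0.001, 1.462]
force: [0.4, 0.6, -0.7]
grip_width: 17.8
[-0.433 -0.183  2.204  0.109  0.875 -1.954]
tip now [443.5 -46.5 142.1] goal tcp [428.3 -45.2  72.8] delta [   1.2   -0.4 -131.1] twist [-0.002 -0.001  0.   ] w 17.78802298255404 t 4.0 F [ 0.4  0.6 -0.7]
tip now [443.5 -46.5 142.1] goal tcp [423.  -44.6  71.1] delta [  -4.1    0.2 -132.8] twist [-0.011 -0.088  0.   ] w 17.78802298255404 t 4.0 F [ 0.4  0.6 -0.7]
```

```bash
python3 -m pendant '[{"delta_pos":[0.001,0,-0.03],"twist":[0,0,0],"grip":0.2},{"delta_pos":[0.001,0,-0.065],"twist":[0,0,0],"grip":0.2},{"delta_pos":[0.001,0,-0.1],"twist":[0,0,0],"grip":0.2},{"delta_pos":[0.001,0,-0.12],"twist":[0,0,0],"grip":0.2},{"delta_pos":[0.001,0,-0.131],"twist":[0,0,0],"grip":0.2},{"delta_pos":[0.001,0,-0.131],"twist":[0,0,0],"grip":0.2},{"delta_pos":[0.001,0,-0.131],"twist":[0,0,0],"grip":0.2}]'
python3 -c "
from h import *
print(read_state()['joint_positions'].round(3))
goal(20,60);goal(25,60)"
```

```text
time_s: 4.7
eef_pos: [427.8, -44.8, 72.9]
eef_rot: [2.882, -0.002, 1.461]
force: [0.3, 1.1, 0.4]
grip_width: 17.9
[-0.432  0.137  2.257  0.172  0.507 -2.033]
tip now [444.1 -46.5  11.1] goal tcp [423.  -44.6  71.1] delta [-4.8  0.2 -1.8] twist [-0.011 -0.088  0.001] w 17.921120474519764 t 4.7 F [0.3 1.1 0.4]
tip now [444.1 -46.5  11.1] goal tcp [417.9 -44.1  69. ] delta [-9.9  0.8 -3.9] twist [-0.021 -0.175  0.001] w 17.921120474519764 t 4.7 F [0.3 1.1 0.4]
```

```bash
python3 -m pendant '[{"delta_pos":[-0.005,0,-0.002],"twist":[-0.01,-0.09,0.001],"grip":0.23},{"delta_pos":[-0.01,0.001,-0.004],"twist":[-0.021,-0.175,0.001],"grip":0.23},{"delta_pos":[-0.01,0.001,-0.004],"twist":[-0.021,-0.175,0.001],"grip":0.23},{"delta_pos":[-0.01,0.001,-0.004],"twist":[-0.021,-0.175,0.001],"grip":0.23}]'
python3 - <<'E'
from h import *
print(read_state()['joint_positions'].round(3))
goal(25,60);goal(25,33)
a=snap('top','t2')[120:280,270:400];b=snap('side','s2')[160:270,270:400]
cv2.imwrite('pics/m2.png',np.hstack([cv2.resize(a,(400,492),interpolation=2),cv2.resize(b,(400,492),interpolation=2)])[:,:,::-1])
E
```

```text
time_s: 5.1
eef_pos: [417.6, -43.9, 69.6]
eef_rot: [2.704, 0.0, 1.462]
force: [0.1, -1.1, 1.0]
grip_width: 19.9
[-0.486  0.089  2.381  0.549  0.303 -2.445]
tip now [444.6 -46.9  11.7] goal tcp [417.9 -44.1  69. ] delta [ 0.3 -0.2 -0.6] twist [0.001 0.001 0.   ] w 19.891331500477992 t 5.1 F [ 0.1 -1.1  1. ]
tip now [444.6 -46.9  11.7] goal tcp [444.7 -47.   69. ] delta [27.1 -3.1 -0.6] twist [0.001 0.001 0.   ] w 19.891331500477992 t 5.1 F [ 0.1 -1.1  1. ]
```

View pics/m2.png

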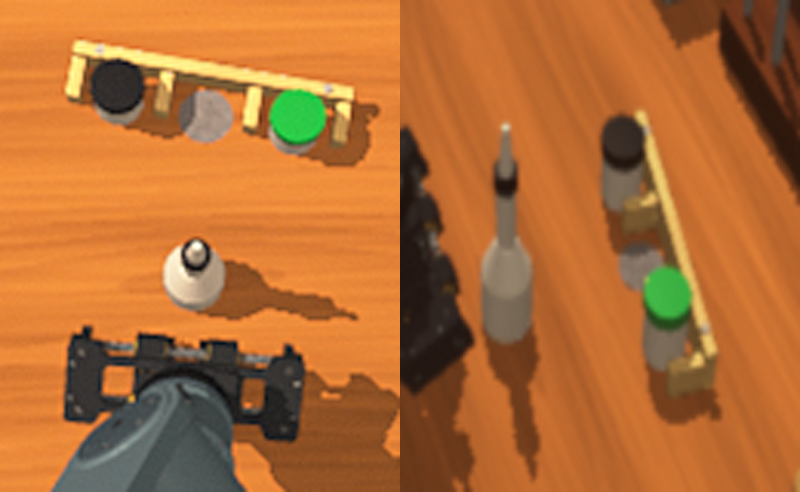

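Both views show the bottle upright, centred in front of the fingertips, with the bay clear. I'll push the first leg of about 60 mm and re-look.

```bash
python3 -m pendant '[{"delta_pos":[0.008,-0.001,0],"twist":[0,0,0],"grip":0.23},{"delta_pos":[0.016,-0.002,0],"twist":[0,0,0],"grip":0.23},{"delta_pos":[0.021,-0.0023,0],"twist":[0,0,0],"grip":0.23},{"delta_pos":[0.025,-0.0027,0],"twist":[0,0,0],"grip":0.23},{"delta_pos":[0.029,-0.0032,0],"twist":[0,0,0],"grip":0.23},{"delta_pos":[0.033,-0.0036,0],"twist":[0,0,0],"grip":0.23},{"delta_pos":[0.038,-0.0041,0],"twist":[0,0,0],"grip":0.23},{"delta_pos":[0.043,-0.0047,0],"twist":[0,0,0],"grip":0.23},{"delta_pos":[0.048,-0.0052,0],"twist":[0,0,0],"grip":0.23},{"delta_pos":[0.054,-0.0059,0],"twist":[0,0,0],"grip":0.23},{"delta_pos":[0.06,-0.0065,0],"twist":[0,0,0],"grip":0.23},{"delta_pos":[0.06,-0.0065,0],"twist":[0,0,0],"grip":0.23}]'
python3 - <<'E'
from h import *
print(read_state()['joint_positions'].round(3))
goal(25,32.2,frm=D)
a=snap('top','t3')[120:280,270:400];b=snap('side','s3')[160:270,270:400]
cv2.imwrite('pics/m3.png',np.hstack([cv2.resize(a,(400,492),interpolation=2),cv2.resize(b,(400,492),interpolation=2)])[:,:,::-1])
E
```

```text
time_s: 6.4
eef_pos: [479.7, -51.2, 70.3]
eef_rot: [2.702, 0.001, 1.463]
force: [0.3, 0.3, -0.5]
grip_width: 20.4
[-0.423  0.209  2.23   0.441  0.31  -2.28 ]
tip now [506.8 -54.2  12.4] goal tcp [592.3 -63.1  69. ] delta [112.6 -11.9  -1.3] twist [ 0.002  0.003 -0.   ] w 20.37008784024105 t 6.4 F [ 0.3  0.3 -0.5]
```

View pics/m3.png

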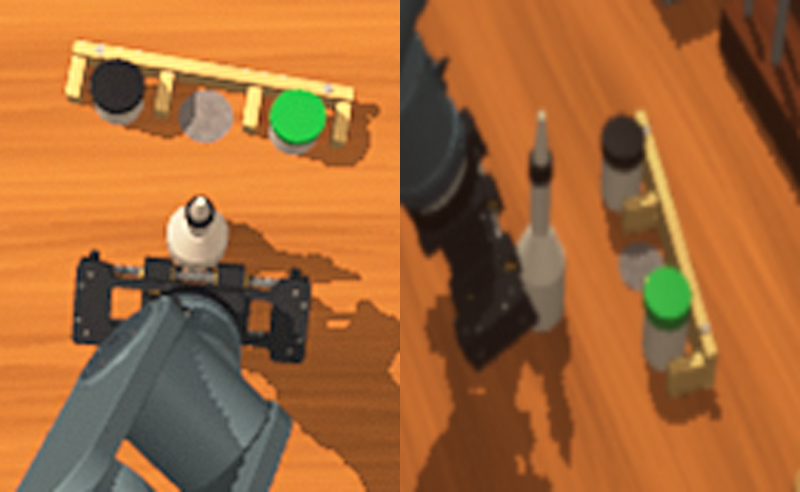

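Bottle is upright, sliding in the V of the fingertips (top crop base at about (197,237)). I'll carry on along the same line.

```bash
python3 -m pendant '[{"delta_pos":[0.004,-0.0004,0],"twist":[0,0,0],"grip":0.23},{"delta_pos":[0.009,-0.001,0],"twist":[0,0,0],"grip":0.23},{"delta_pos":[0.015,-0.0016,-0.001],"twist":[0,0,0],"grip":0.23},{"delta_pos":[0.022,-0.0023,-0.001],"twist":[0,0,0],"grip":0.23},{"delta_pos":[0.029,-0.0031,-0.001],"twist":[0,0,0],"grip":0.23},{"delta_pos":[0.036,-0.0038,-0.001],"twist":[0,0,0],"grip":0.23},{"delta_pos":[0.043,-0.0045,-0.001],"twist":[0,0,0],"grip":0.23},{"delta_pos":[0.05,-0.0053,-0.001],"twist":[0,0,0],"grip":0.23},{"delta_pos":[0.057,-0.006,-0.001],"twist":[0,0,0],"grip":0.23},{"delta_pos":[0.063,-0.0067,-0.001],"twist":[0,0,0],"grip":0.23},{"delta_pos":[0.068,-0.0072,-0.001],"twist":[0,0,0],"grip":0.23},{"delta_pos":[0.072,-0.0076,-0.001],"twist":[0,0,0],"grip":0.23}]'
python3 - <<'E'
from h import *
goal(25,32.2,frm=D)
a=snap('top','t4')[120:280,270:400];b=snap('side','s4')[160:270,270:400]
cv2.imwrite('pics/m4.png',np.hstack([cv2.resize(a,(400,492),interpolation=2),cv2.resize(b,(400,492),interpolation=2)])[:,:,::-1])
E
```

```text
time_s: 7.7
eef_pos: [551.5, -58.6, 69.1]
eef_rot: [2.703, 0.001, 1.463]
force: [-2.9, 0.8, 2.8]
grip_width: 20.0
tip now [578.5 -61.6  11.2] goal tcp [592.3 -63.1  69. ] delta [40.8 -4.5 -0.1] twist [ 0.002  0.002 -0.   ] w 19.997577098492233 t 7.7 F [-2.9  0.8  2.8]
```

View pics/m4.png

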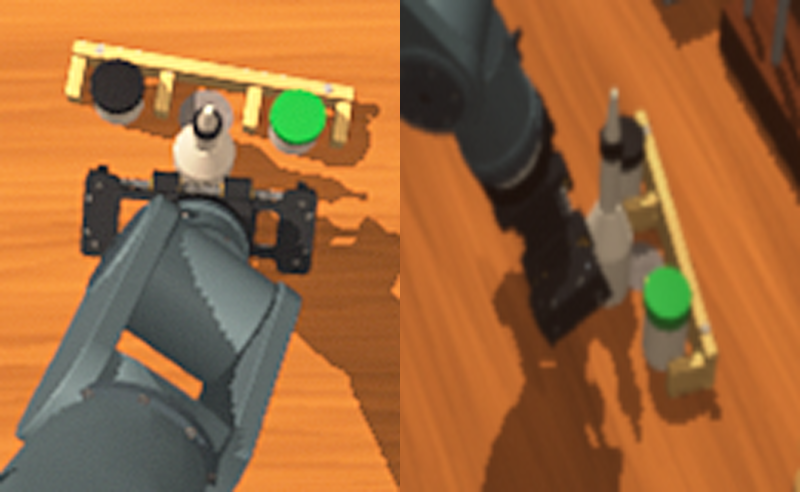

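Still upright and heading for the disc, centred between the dividers. Final stretch, ending slowly just short of the estimated home.

```bash
python3 -m pendant '[{"delta_pos":[0.004,-0.0004,0],"twist":[0,0,0],"grip":0.23},{"delta_pos":[0.009,-0.001,0],"twist":[0,0,0],"grip":0.23},{"delta_pos":[0.014,-0.0015,0],"twist":[0,0,0],"grip":0.23},{"delta_pos":[0.019,-0.0021,0],"twist":[0,0,0],"grip":0.23},{"delta_pos":[0.024,-0.0026,0],"twist":[0,0,0],"grip":0.23},{"delta_pos":[0.028,-0.0031,0],"twist":[0,0,0],"grip":0.23},{"delta_pos":[0.032,-0.0035,0],"twist":[0,0,0],"grip":0.23},{"delta_pos":[0.035,-0.0039,0],"twist":[0,0,0],"grip":0.23},{"delta_pos":[0.037,-0.0041,0],"twist":[0,0,0],"grip":0.23},{"delta_pos":[0.038,-0.0042,0],"twist":[0,0,0],"grip":0.23}]'
python3 - <<'E'
from h import *
goal(25,32.2,frm=D)
a=snap('top','t5')[120:280,270:400];b=snap('side','s5')[160:270,270:400]
cv2.imwrite('pics/m5.png',np.hstack([cv2.resize(a,(400,492),interpolation=2),cv2.resize(b,(400,492),interpolation=2)])[:,:,::-1])
E
```

```text
time_s: 8.8
eef_pos: [589.8, -62.9, 69.3]
eef_rot: [2.702, 0.002, 1.463]
force: [-0.6, 0.2, 0.3]
grip_width: 20.0
tip now [616.9 -66.   11.4] goal tcp [592.3 -63.1  69. ] delta [ 2.5 -0.2 -0.3] twist [ 0.002  0.003 -0.   ] w 20.006925812804194 t 8.8 F [-0.6  0.2  0.3]
```

View pics/m5.png

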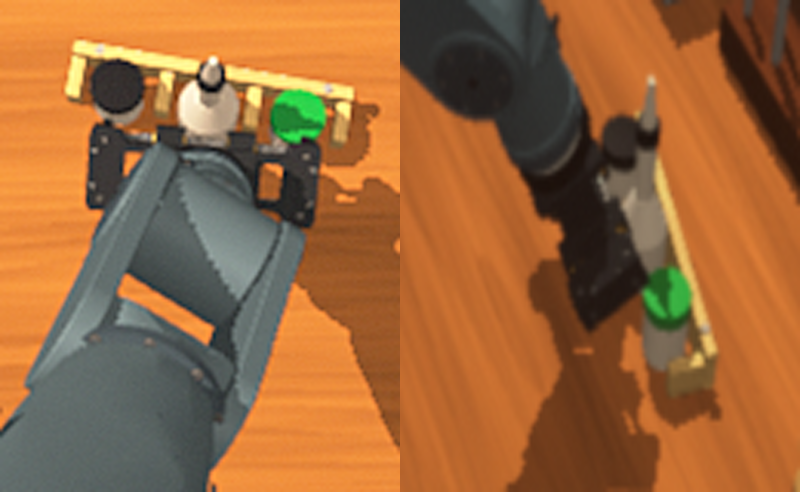

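Bottle stands in the bay, upright, almost at the board; no contact force yet. I'll creep forward until the force rises.

```bash
python3 -m pendant '[{"delta_pos":[0.001,-0.0001,0],"twist":[0,0,0],"grip":0.23},{"delta_pos":[0.002,-0.0002,0],"twist":[0,0,0],"grip":0.23},{"delta_pos":[0.003,-0.0003,0],"twist":[0,0,0],"grip":0.23},{"delta_pos":[0.003,-0.0003,0],"twist":[0,0,0],"grip":0.23}]'
```

```text
time_s: 9.3
eef_pos: [592.9, -63.3, 69.4]
eef_rot: [2.702, 0.002, 1.463]
force: [-1.3, 0.5, -0.5]
grip_width: 20.4
```

```bash
python3 -m pendant '[{"delta_pos":[0.001,-0.0001,0],"twist":[0,0,0],"grip":0.23},{"delta_pos":[0.0015,-0.0002,0],"twist":[0,0,0],"grip":0.23},{"delta_pos":[0.0015,-0.0002,0],"twist":[0,0,0],"grip":0.23}]'
```

```text
time_s: 9.6
eef_pos: [594.1, -63.3, 69.2]
eef_rot: [2.702, 0.001, 1.463]
force: [-4.3, 0.8, 1.7]
grip_width: 20.1
```

```bash
python3 -m pendant '[{"delta_pos":[0.001,-0.0001,0],"twist":[0,0,0],"grip":0.23},{"delta_pos":[0.001,-0.0001,0],"twist":[0,0,0],"grip":0.23},{"delta_pos":[0.001,-0.0001,0],"twist":[0,0,0],"grip":0.23}]'
```

```text
time_s: 9.9
eef_pos: [594.5, -63.3, 68.9]
eef_rot: [2.704, 0.001, 1.463]
force: [-8.2, -0.1, 3.5]
grip_width: 20.3
```

The force rises to 8 N and the motion stalls, so the bottle is against the board. I'll retreat straight back, then up.

```bash
python3 -m pendant '[{"delta_pos":[-0.005,0.0005,0],"twist":[0,0,0],"grip":0.23},{"delta_pos":[-0.015,0.0016,0],"twist":[0,0,0],"grip":0.23},{"delta_pos":[-0.03,0.003,0],"twist":[0,0,0],"grip":0.23},{"delta_pos":[-0.05,0.005,0],"twist":[0,0,0],"grip":0.23},{"delta_pos":[-0.075,0.008,0.005],"twist":[0,0,0],"grip":0.23},{"delta_pos":[-0.1,0.011,0.02],"twist":[0,0,0],"grip":0.23},{"delta_pos":[-0.12,0.02,0.05],"twist":[0,0,0],"grip":0.23},{"delta_pos":[-0.13,0.03,0.08],"twist":[0,0,0],"grip":0.23},{"delta_pos":[-0.13,0.03,0.1],"twist":[0,0,0],"grip":0.23},{"delta_pos":[-0.13,0.03,0.1],"twist":[0,0,0],"grip":0.23}]'
python3 - <<'E'
from h import *
a=snap('top','t6')[120:280,270:400];b=snap('side','s6')[160:270,270:400]
cv2.imwrite('pics/m6.png',np.hstack([cv2.resize(a,(400,492),interpolation=2),cv2.resize(b,(400,492),interpolation=2)])[:,:,::-1])
E
```

```text
time_s: 10.9
eef_pos: [466.0, -33.7, 172.3]
eef_rot: [2.696, 0.003, 1.463]
force: [1.3, -0.3, 0.9]
grip_width: 20.2
```

View pics/m6.png

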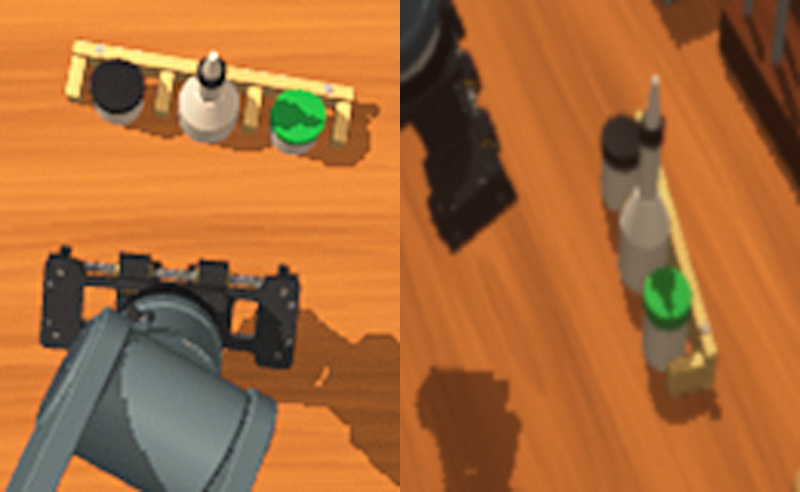

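```bash
python3 - <<'E'
from h import *
p=ray(calibration('top'),(270+212/3.077-.3,120+55/3.075-.3),182);d=p[:2]-D
n=np.array([np.cos(.193),-np.sin(.193)]);print(p,d,'fence x',d@n,'y',d@[-n[1],n[0]])
print(read_state()['force'],sign_off())
E
```

```text
[651.4 -69.8 182. ] [ 0.2 -0.3] fence x 0.2538278640727585 y -0.25606916140025976
the job is handed in; nothing more can be done
[ 0.83760407 -0.18282556 -0.90767022] None
```

The glue bottle is standing upright in the free middle bay, against the back board, and I've handed the job in. It took about 11 s of robot time.

- **Method:** I pushed the bottle low on its body, about 15 mm above the bench. The two fingertips were 20 mm apart and the hand leaned back about 25° to clear the neck. I kept pushing gently until the force rose to 8 N with no further travel. Then I backed straight off and raised the hand.
- **Last checks:** In the final top view the nozzle tip lies within about 1 mm of the felt disc's centre, with the camera calibration good to about 2 mm. The bottle looks upright in both views. The jars look unmoved, and the hand is well clear with no notable force on it.
- **What didn't go to plan:** My first approach, leaning the hand 40°, ran into joint limits behind the bottle before touching anything, so I used the 25° lean instead. An early fit of the bottle's position from its outline didn't converge and I dropped it. Before the push, the top and side cameras disagreed by about 3–5 mm sideways, so I used the top view throughout. I didn't measure the tools outside the working area again at the end.

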